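Unpack a nameplate block and hold it square in the marking jig

ROBOT

A 6-joint arm with a two-finger parallel gripper is mounted at the origin on the work surface. World frame = base frame: x ahead of the robot, y to its left, z up, the work surface at z = 0. Lengths are in m, angles in rad, forces in N, time in s.
With the tool pointing down it reaches from about 0.3 to 0.775 m from the base axis. Payload 14.6 kg.
Tool frame: the origin (TCP) lies on the front face of the gripper's body, between the roots of the fingers; the fingertips stand 97 mm ahead of it and the grasp point (between the pads) lies 78 mm ahead of it; z points along the fingers, x is the direction in which the jaws open and shut, and the axes are right-handed (so a half turn about z gives the same grasp; the last joint's range is limited). The gripper opens to 94 mm and grips with 3 to 60 N. Pads are 16 mm wide; open, the fingers measure 119 mm over their backs; the gripper's body (75 mm by 177 mm) begins 78 mm behind the grasp point.
Start: joints at [1.255, 0.3, 1.521, -0, 1.321, -0.067], TCP at [0.135, 0.533, 0.303] pointing down, gripper open.
Joint ranges: [-3.03, 3.03], [-0.79, 2.21], [0.23, 2.52], [-1.04, 4.18], [0, 3.07], [-2.55, 2.55]. Speed limits (rad/s): [2.22, 2.22, 2.57, 3.14, 3.14, 3.14].

INTERFACE

Orientations are given as [roll, pitch, yaw] about the fixed x, y, z axes, in that order (R = Rz(yaw) Ry(pitch) Rx(roll)).
In Python, from station import sensors, camera, ctrl gives the robot as it stands.
- The arm moves only by the tool move_arm, never from a script. Its argument "rows" is text: rows parted by semicolons, each of 6 numbers parted by spaces: the shift along the tool's x, y, z in mm, then the turn, a rotation vector about the tool's x, y, z in rad. In form: x y z wx wy wz; .... A call has 1 to 20 rows; each row shifts and turns the pose as measured when the row begins, along the tool's axes as they then stand; what a row does not reach is not made up. A row lasts 1/8 s, in which the tool goes at most 62.5 mm and 10.7 degrees, less where a joint would pass 70% of its speed; a pose out of reach is approached as far as the arm can. A call with a gripper value outside its range is refused whole. "grip" is the opening, from -1 (shut) to 1 (fully open), set as the call begins (left out, the last holds). The fingers move at their own pace and stop on an object; "newtons" is the grip in N (left out, the last holds). Time passes only in rows, so rows that do not move let the fingers close. It gives the time, the measured TCP pose, the force and the opening at its end, in the units of the state.
- sensors.get_obs(): the state, without advancing time (a new reading comes with each control period).
- camera(name): name is "side" or "top"; returns a dict with "color" (480x640x3 uint8, blue, green, red), "z_map" (480x640 float32, m along the optical axis (not along the pixel's ray), 0 where there is no reading), "mtx" (3x3 intrinsics, pixels), "distortion" ([k1, k2, p1, p2, k3] as OpenCV has them; the pictures are not rectified), "position" and "attitude" of the camera in the world. Camera axes: x right, y down, z forward; pixel columns grow to the right and rows downward; lengths in m; the calibration is good to about 2 mm. A picture is of the moment at which its call begins.
- ctrl.hand_in(): hands the job in, once; it reports no verdict.
The state is a dict: "time_s": time; "qpos": joint angles; "joint_vel": joint speeds; "tau": joint torques, N m; "ee_pos": TCP position; "eef_rot": TCP orientation; "force": force on the tool from outside, world axes, zero at the start; "moment": the same for the moment, N m; "grip_width": finger opening in m.
Only numpy, scipy, OpenCV 4.12 (cv2) and the standard library are available. Lean on these libraries where they do the work, as an engineer would, in place of code of your own. Each camera call takes 0.05 s, during which the arm holds its last target.

TASK

Swing both flaps of the carton wide open, well past upright, and take out the wooden nameplate block. Stand it on the green bed of the marking jig with its square back (not the bevelled side) against the aluminium fence and its end up against the red stop, then press it firmly down onto the bed and back against the fence at once with one diagonal push. Finish while still holding that push, do not let go, and leave the other things on the bench where they are.

Things in the scene. Friction and masses are not known exactly. Their poses are not given: they have to be found in the camera images.
- carton_mouth (a point): Centre of the mouth of an open brown carton fixed to the bench, at rim height, 80 mm above the bench. Carton 210 mm along its own x, 180 mm along its own y, walls and floor 5 mm. Its own x runs along the flap hinges, y to the carton's left, z up.
- flap_left (a joint): Brown flap with a red stripe, 198 mm along the hinge, 50 mm wide, 4 mm thick, hinged along the carton's +y wall (hinge line parallel to the carton's x, 87.5 mm to +y of the mouth centre and 2 mm above the rim). Angle in rad: 0 lies flat over the mouth, 1.57 upright, 2.6 folded outward as far as it goes. It starts about two thirds raised with a gap of 110 mm or more between the two free edges; the crease is slack (about 0.02 Nm) and keeps the flap where it is left.
- flap_right (a joint): The other flap, the same, hinged along the carton's -y wall (87.5 mm to -y of the mouth centre); same angle convention.
- block_center (a point): Centre (27 mm above its underside) of the wooden nameplate block, about 0.13 to 0.24 kg, which stands upright on the carton floor. 44 mm along its own x, 100 mm along its own y, 54 mm tall along z. Its +x face is the square back, full height; on the -x side the top edge is bevelled at 45 degrees, 16 by 16 mm (paler wood), so that the front is upright only for the lowest 38 mm. In the carton it lies with its length along the carton's x, within about 0.2 rad.
- block_corner (a point): Point of the block's underside at the lower back corner at the +y end: block centre + (22, 50, -27) mm along the block's axes. Axes as the block's.
- jig_corner (a point): Inner corner of the jig, on the bed's surface (16 mm above the bench), where the fence's face and the stop's face would meet; block_corner belongs here, with the block's axes along these. +x points through the fence (away from the bed), y along the fence towards the stop, z up. The fixed jig is 170 mm by 240 mm; its centre on the bench lies at (-30, -75, -16) mm from here.
- bed: The jig's green flat bed, 150 mm along x, 230 mm along y; its surface is 16 mm above its origin, which is the centre of the jig's underside. Rigid and grippy (friction about 1): a block pressed down hard short of the fence sticks there.
- fence: The jig's aluminium fence, a rigid bar along y, 230 mm long, 16 mm thick, only 10 mm high above the bed, so that fingers gripping the block more than 10 mm up pass over it. Its origin is the centre of the jig's underside; its face is 30 mm to +x of it. Nothing stands beyond it on the jig.
- stop: The jig's red stop block, 36 mm by 24 mm, 22 mm high above the bed, fixed at the +y end of the bed, its face 75 mm to +y of its origin (the centre of the jig's underside).
- tape_roll: Bystander: a blue ring 72 mm across, 30 mm high, lying near the robot.
- spray: Bystander: a white bottle with a blue cap, 66 mm across, 150 mm tall, standing beyond the carton and the jig.
- dark_blank: Bystander: a flat dark wooden blank, 50 by 130 by 20 mm. Not the block to be used.
- squeegee: Bystander: an orange squeegee with a black back, 75 by 100 by 16 mm.
- driver: Bystander: a screwdriver lying on the bench.
There are look-alikes about, which are no part of the job. Of the things that look like the part that bears block_center, the middle-sized one is meant.

How it is judged:
By the outcome, as a careful person would: the job done as asked, in the order asked, and still so for the second after the job is handed in, while the arm keeps its last pose, push and grip.
It also fails if it takes over 54 s, if anything falls off the work surface, if the arm or the gripper's body presses on something with over 40 N, if the wrist force passes 120 N, or if a joint passes its speed limit or range.

## Working session

There is one attempt and no reset: what is moved stays moved. The work goes in short steps, Python scripts to look and compute and a tool call to move; the robot and the scene stay as the last step left them, time stands still between calls to the robot, and variables do not carry over. Pictures are saved under pics/ and viewed, and the job is handed in when it is done.

Besides the shell and the picture viewer there is one more tool, called after "Emit:" by a JSON object that holds its "fn" and its "kwargs". move_arm: Moves the arm, as the interface text tells. Its arguments: {"type":"object","properties":{"rows":{"type":"string"},"grip":{"type":"number"},"newtons":{"type":"number"}},"required":["rows"]}

```bash
ls; mkdir -p pics
cat > h.py <<'E'
import numpy as np, cv2
from scipy.spatial.transform import Rotation as R
from station import sensors, camera, ctrl
E
python3 - <<'E'
from h import *
for n in ("top","side"):
    c=camera(n); cv2.imwrite(f"pics/{n}0.png",c["color"]); np.savez(f"{n}0.npz",**{k:np.array(v) for k,v in c.items()})
    print(n,c["mtx"],c["distortion"],c["position"],c["attitude"])
print(sensors.get_obs())
E
```

```text
pics
top [[564.29031333   0.         315.78724031]
 [  0.         564.29031333 242.05740417]
 [  0.           0.           1.        ]] [0.03549346 0.         0.         0.         0.        ] [ 0.31240458 -0.00917748  1.40001892] [-2.96966034  0.00667355 -1.56839912]
side [[521.26389489   0.         311.89157734]
 [  0.         521.26389489 240.2208296 ]
 [  0.           0.           1.        ]] [-0.1253357  0.         0.         0.         0.       ] [ 0.15362248 -0.8704299   0.62510254] [-2.10287307  0.00564731 -0.39673227]
{'time_s': 0.1, 'qpos': array([ 1.25544523e+00,  3.00397315e-01,  1.52152688e+00, -9.17355635e-06,
        1.32067909e+00, -6.66212781e-02]), 'joint_vel': array([-0.00026205, -0.00367953, -0.00179723, -0.00028288,  0.00043199,
        0.0025666 ]), 'tau': array([ 1.03960112e-03, -5.32647014e+01, -3.53279793e+01,  7.10196700e-02,
        2.35724525e-02, -7.41116310e-05]), 'ee_pos': array([0.13536871, 0.53294104, 0.30214968]), 'eef_rot': array([-3.14153424e+00,  1.00897425e-03,  1.32206881e+00]), 'force': array([-0.29695173, -0.62964458, -0.43358198]), 'moment': array([0.01789144, 0.0492529 , 0.06033211]), 'grip_width': 0.09366971970661374}
```

View pics/top0.png

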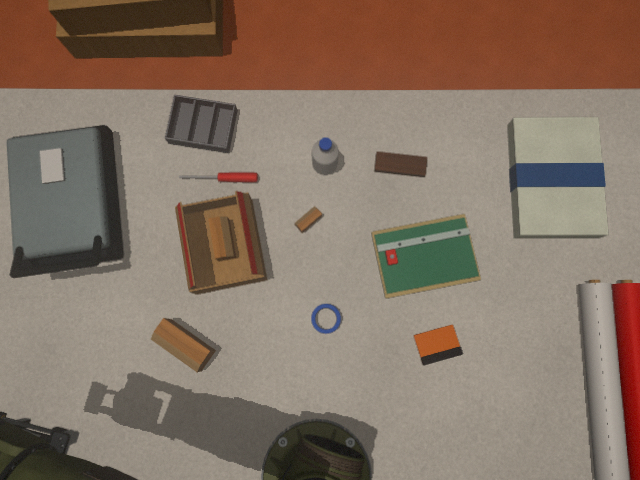

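View pics/side0.png

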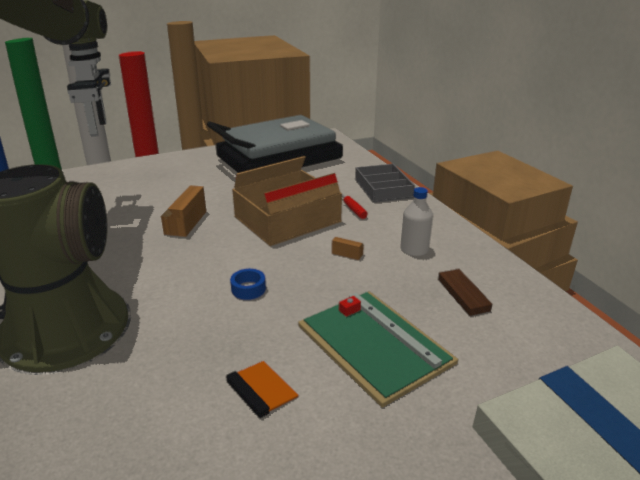

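Look-alike candidates (top image): the large block at (183,345), the block in the carton at (221,238), and the small block at (309,219). The dark blank at (400,163) is a bystander. The middle-sized one, in the carton, fits the description, so I'll check it in a crop.

```bash
cat >> h.py <<'E'
def load(n):
    d=np.load(n); return {k:d[k] for k in d.files}
def pose(c): return R.from_euler('xyz',c["attitude"]).as_matrix(), c["position"]
def cloud(c):
    h,w=c["z_map"].shape
    u,v=np.meshgrid(np.arange(w),np.arange(h))
    p=cv2.undistortPoints(np.stack([u,v],-1).reshape(-1,1,2).astype(float),c["mtx"],c["distortion"]).reshape(h,w,2)
    z=c["z_map"][...,None]
    P=np.concatenate([p*z,z],-1)
    r,t=pose(c)
    return P@r.T+t
def ray(c,uv,zw):
    p=cv2.undistortPoints(np.array(uv,float).reshape(-1,1,2),c["mtx"],c["distortion"]).reshape(-1,2)
    r,t=pose(c); d=np.c_[p,np.ones(len(p))]@r.T
    return t+d*((zw-t[2])/d[:,2])[:,None]
def proj(c,P):
    r,t=pose(c); rv=cv2.Rodrigues(r.T)[0]
    return cv2.projectPoints(np.array(P,float).reshape(-1,3),rv,-r.T@t,c["mtx"],c["distortion"])[0].reshape(-1,2)
E
python3 - <<'E'
from h import *
c=load("top0.npz");s=load("side0.npz")
P=cloud(c); Q=cloud(s)
for uv in [(300,280),(450,400),(221,238),(210,238),(183,345),(430,260),(190,250),(250,230)]: print(uv,P[uv[1],uv[0]].round(4))
for uv in [(340,450),(370,350),(550,430)]: print('s',uv,Q[uv[1],uv[0]].round(4))
a=cv2.resize(c["color"][180:305,165:280],None,fx=5,fy=5,interpolation=cv2.INTER_CUBIC)[:600]
cv2.imwrite("pics/c1.png",a)
a=cv2.resize(c["color"][205:305,360:490],None,fx=5.9,fy=5.9,interpolation=cv2.INTER_CUBIC)
cv2.imwrite("pics/c2.png",a)
a=cv2.resize(s["color"][150:245,220:355],None,fx=5.9,fy=5.9,interpolation=cv2.INTER_CUBIC)
cv2.imwrite("pics/c3.png",a)
E
```

```text
(300, 280) [0.4595 0.0398 0.0011]
(450, 400) [ 0.1735 -0.32    0.0023]
(221, 238) [0.5546 0.229  0.061 ]
(210, 238) [0.5651 0.2671 0.0023]
(183, 345) [0.301  0.3073 0.0692]
(430, 260) [ 0.5083 -0.2817  0.0146]
(190, 250) [0.534  0.3154 0.0053]
(250, 230) [0.5658 0.154  0.1047]
s (340, 450) [ 0.3699 -0.4483  0.0009]
s (370, 350) [ 0.4982 -0.2949  0.0169]
s (550, 430) [ 0.6296 -0.5745  0.051 ]
```

View pics/c1.png

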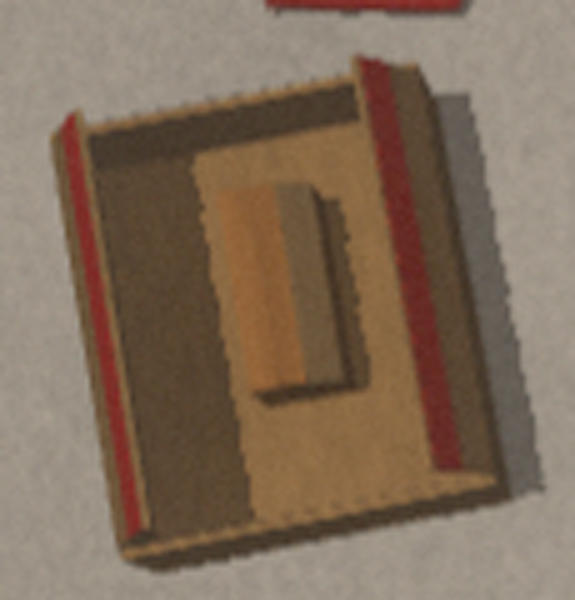

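View pics/c2.png

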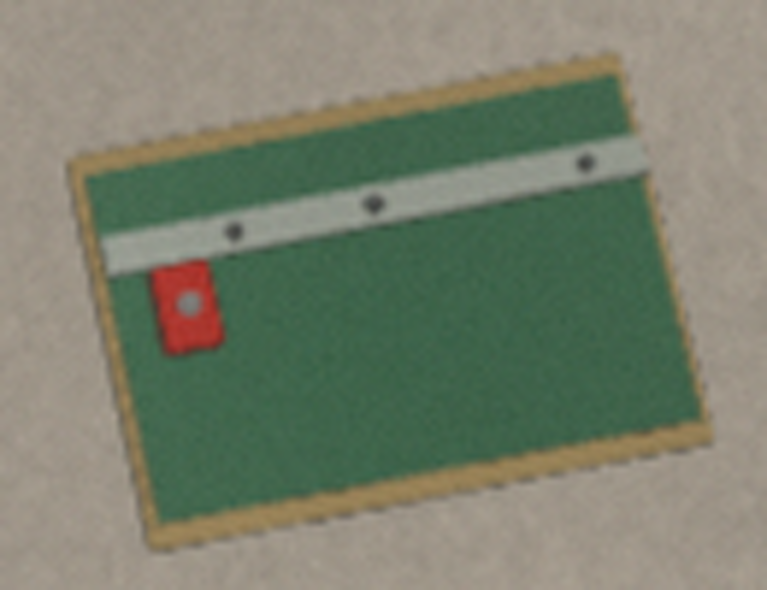

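View pics/c3.png

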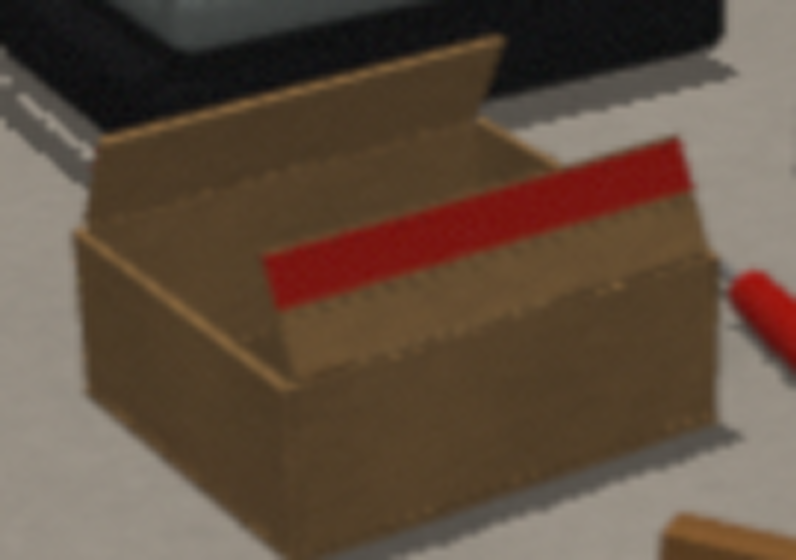

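```bash
cat > fit.py <<'E'
from h import *
from scipy.optimize import least_squares
c=load("top0.npz")
def pts(l,o,f): return (np.array(l,float)+.5)/f-.5+np.array(o)
def T(p,L): # x,y,yaw
    cs,sn=np.cos(p[2]),np.sin(p[2]); L=np.array(L,float)
    return np.c_[p[0]+cs*L[:,0]-sn*L[:,1],p[1]+sn*L[:,0]+cs*L[:,1],L[:,2]]
def fit(L,px,p0):
    r=least_squares(lambda p:(proj(c,T(p,L))-px).ravel(),p0,loss='soft_l1')
    print(r.x.round(4), "res px",(proj(c,T(r.x,L))-px).round(1).tolist()); return r.x
# jig
px=pts([(68,160),(618,55),(712,440),(152,548),(103,237),(645,135),(650,172),(108,275),(210,262),(224,345)],(360,205),5.9)
a=.016
L=[(.085,.12,a),(.085,-.12,a),(-.085,-.12,a),(-.085,.12,a),(.046,.115,.026),(.046,-.115,.026),(.030,-.115,.026),(.030,.115,.026),(.024,.075,.038),(-.012,.075,.038)]
J=fit(L,px,[.52,-.29,.15])
px=pts([(55,135),(122,550),(497,487),(418,65)],(165,180),5)
L=[(.105,.09,.08),(-.105,.09,.08),(-.105,-.09,.08),(.105,-.09,.08)]
C=fit(L,px,[.55,.23,.17])
px=pts([(215,188),(275,184),(302,385),(253,392),(315,184),(345,380)],(165,180),5)
L=[(.022,-.05,.059),(-.006,-.05,.059),(-.006,.05,.059),(.022,.05,.059),(-.022,-.05,.043),(-.022,.05,.043)]
B=fit(L,px,[.55,.23,1.7])
np.savez("fit.npz",J=J,C=C,B=B)
P=cloud(c)
# local heights across block
for x in np.arange(-.06,.061,.006):
    pass
r=T(B,[[0,0,0]])[0]
d=P-np.array([B[0],B[1],0]); cs,sn=np.cos(B[2]),np.sin(B[2])
lx=d[...,0]*cs+d[...,1]*sn; ly=-d[...,0]*sn+d[...,1]*cs
for x0 in np.arange(-.05,.05,.004):
    m=(abs(ly)<.035)&(lx>=x0)&(lx<x0+.004)
    if m.any(): print(round(x0*1e3),m.sum(),(P[...,2][m].mean()*1e3).round(1),end=' | ')
E
python3 fit.py
```

```text
[ 0.5211 -0.271   0.1886] res px [[-0.1, -1.2], [0.9, -1.0], [1.0, 0.4], [-0.2, 0.2], [-0.5, -0.1], [-1.0, 0.1], [-0.3, 0.1], [0.0, -0.3], [-0.2, 0.5], [0.5, 0.9]]
[0.5435 0.2295 0.1961] res px [[-0.6, -0.6], [-0.5, 2.3], [0.4, 0.0], [0.7, -0.6]]
[0.559  0.2312 1.7513] res px [[0.6, 0.8], [0.0, -0.4], [0.8, -0.6], [-0.9, 0.1], [-0.4, -0.1], [-0.2, 0.2]]
-50 12 5.2 | -46 43 5.7 | -42 45 3.9 | -38 45 4.6 | -34 44 5.2 | -30 39 3.7 | -26 46 4.6 | -22 96 29.0 | -18 54 47.2 | -14 53 51.3 | -10 56 56.1 | -6 47 58.4 | -2 49 58.2 | 2 46 58.1 | 6 48 57.8 | 10 46 58.2 | 14 48 58.3 | 18 47 58.5 | 22 11 57.0 | 30 28 5.4 | 34 45 4.6 | 38 41 4.1 | 42 44 4.7 | 46 41 4.2 |
```

```bash
cat >> h.py <<'E'
def delta(pos,yaw):
    "tool-frame shift mm and turn to reach TCP pos, tool down at yaw"
    o=sensors.get_obs(); r=R.from_euler('xyz',o["eef_rot"]); g=R.from_euler('xyz',[np.pi,0,yaw])
    print("t",round(o["time_s"],2),"pos",o["ee_pos"].round(4),"rot",o["eef_rot"].round(3),"F",o["force"].round(1),"grip",round(float(o["grip_width"]),4))
    print("shift mm",(r.inv().apply(np.array(pos)-o["ee_pos"])*1e3).round(1),"rotvec",(r.inv()*g).as_rotvec().round(3))
E
python3 - <<'E'
from h import *
f=np.load("fit.npz");J,C,B=f["J"],f["C"],f["B"]
def T(p,L):
    cs,sn=np.cos(p[2]),np.sin(p[2]); L=np.array(L,float)
    return np.c_[p[0]+cs*L[:,0]-sn*L[:,1],p[1]+sn*L[:,0]+cs*L[:,1],L[:,2]]
s=load("side0.npz");t=load("top0.npz")
# flap profile from clouds
for n,c in (("top",t),("side",s)):
    P=cloud(c); d=P-np.array([C[0],C[1],0]); cs,sn=np.cos(C[2]),np.sin(C[2])
    lx=d[...,0]*cs+d[...,1]*sn; ly=-d[...,0]*sn+d[...,1]*cs
    for z0 in np.arange(.085,.135,.008):
        m=(abs(lx)<.08)&(P[...,2]>=z0)&(P[...,2]<z0+.008)
        for sg in (1,-1):
            k=m&(ly*sg>0)&(abs(ly)<.12)
            if k.sum()>5: print(n,round(z0+.004,3),sg,k.sum(),np.median(ly[k]).round(4))
img=cv2.resize(s["color"],None,fx=2,fy=2)
def draw(Pw,col):
    q=((proj(s,Pw)+.5)*2-.5); cv2.polylines(img,[np.round(q*8).astype(int).reshape(-1,1,2)],True,col,1,cv2.LINE_AA,3)
a=.016
draw(T(J,[(.085,.12,a),(.085,-.12,a),(-.085,-.12,a),(-.085,.12,a)]),(0,255,255))
draw(T(J,[(.046,.115,.026),(.046,-.115,.026),(.030,-.115,.026),(.030,.115,.026)]),(255,0,255))
draw(T(J,[(.024,.075,.038),(-.012,.075,.038),(-.012,.099,.038),(.024,.099,.038)]),(255,255,0))
draw(T(C,[(.105,.09,.08),(-.105,.09,.08),(-.105,-.09,.08),(.105,-.09,.08)]),(0,255,0))
cv2.imwrite("pics/ov.png",img[260:820,400:1000])
delta([C[0],C[1],.30],C[2]+np.pi/2)
E
```

```text
top 0.089 1 74 0.0872
top 0.089 -1 134 -0.0836
top 0.097 1 64 0.0831
top 0.097 -1 138 -0.0794
top 0.105 1 53 0.0793
top 0.105 -1 113 -0.0756
top 0.113 1 64 0.0757
top 0.113 -1 144 -0.0719
top 0.121 1 114 0.0706
top 0.121 -1 195 -0.0668
top 0.129 1 108 0.0675
top 0.129 -1 103 -0.0639
side 0.089 1 115 0.0858
side 0.089 -1 236 -0.0822
side 0.097 1 117 0.0815
side 0.097 -1 225 -0.0778
side 0.105 1 120 0.0777
side 0.105 -1 216 -0.0742
side 0.113 1 127 0.0736
side 0.113 -1 239 -0.0703
side 0.121 1 120 0.0698
side 0.121 -1 226 -0.0662
side 0.129 1 92 0.0674
side 0.129 -1 87 -0.064
t 0.1 pos [0.1354 0.5329 0.3021] rot [-3.142e+00  1.000e-03  1.322e+00] F [-0.3 -0.6 -0.4] grip 0.0937
shift mm [-193.6  470.3    2.3] rotvec [-0.     0.001 -0.445]
```

View pics/ov.png

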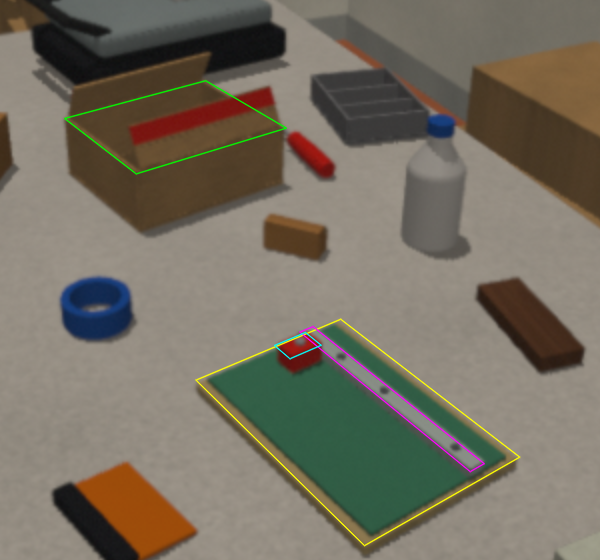

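The overlays sit on the jig, fence, stop (crop (300,340)) and carton rim in the side view. The bevel is confirmed on the block's -y-facing side. Moving above the carton.

Emit:
{"fn": "move_arm", "kwargs": {"rows": "-20 48 0 0 0 0;-20 48 0 0 0 0;-20 48 0 0 0 0;-20 48 0 0 0 0;-20 48 0 0 0 0;-20 48 0 0 0 0;-20 48 0 0 0 0;-20 48 0 0 0 0;-20 48 0 0 0 0;0 0 0 0 0 -0.15;0 0 0 0 0 -0.15;0 0 0 0 0 -0.15;0 0 0 0 0 0", "grip": 0}}

```text
time_s: 1.72
ee_pos: [0.5211, 0.2413, 0.2976]
eef_rot: [-3.134, 0.004, 1.784]
force: [-0.8, 0.3, 0.2]
grip_width: 0.0468
```

Run:
```python
from h import *
C=np.load("fit.npz")["C"]; yaw=C[2]+np.pi/2
n=np.array([-np.sin(C[2]),np.cos(C[2])]); m=C[:2]+.0018*n
print(m,n)
delta([*m,.082+.015+.097],yaw)
```

```text
[0.54313734 0.23126002] [-0.19486468  0.98083014]
t 1.73 pos [0.5211 0.2413 0.2976] rot [-3.134  0.004  1.784] F [-0.8  0.3  0.2] grip 0.0468
shift mm [-14.1  20.2 103.5] rotvec [-0.008  0.004  0.017]
```

Emit:
{"fn": "move_arm", "kwargs": {"rows": "-7 10 35 -0.008 0.004 0.017;-7 10 35 0 0 0;0 0 34 0 0 0;0 0 0 0 0 0;25 0 0 0 0 0;25 0 0 0 0 0;12 0 0 0 0 0;10 0 0 0 0 0;0 0 0 0 0 0"}}

```text
time_s: 2.85
ee_pos: [0.532, 0.3046, 0.1973]
eef_rot: [3.135, -0.002, 1.743]
force: [-0.4, 0.3, 0.6]
grip_width: 0.0471
```

Run:
```python
from h import *
C=np.load("fit.npz")["C"]; yaw=C[2]+np.pi/2
n=np.array([-np.sin(C[2]),np.cos(C[2])]); m=C[:2]+.0018*n
delta([*(m+.0745*n),.194],yaw)
```

```text
t 2.85 pos [0.532  0.3046 0.1973] rot [ 3.135e+00 -2.000e-03  1.743e+00] F [-0.4  0.3  0.6] grip 0.0471
shift mm [ 0.3 -3.4  3.3] rotvec [ 0.007 -0.002 -0.024]
```

Now the sweep to the other side.

Emit:
{"fn": "move_arm", "kwargs": {"rows": "0 -3 5 0 0 -0.024;3 0 0 0 0 0;-40 0 0 0 0 0;-50 0 0 0 0 0;-35 0 0 0 0 0;-17 0 0 0 0 0;-9 0 0 0 0 0;0 0 0 0 0 0"}}

```text
time_s: 3.85
ee_pos: [0.5586, 0.1553, 0.1921]
eef_rot: [3.134, -0.003, 1.769]
force: [-1.3, -0.1, 3.2]
grip_width: 0.0467
```

Run:
```python
from h import *
C=np.load("fit.npz")["C"]; yaw=C[2]+np.pi/2
n=np.array([-np.sin(C[2]),np.cos(C[2])]); m=C[:2]+.0018*n
delta([*(m-.0755*n),.193],yaw)
for k in("top","side"):
    c=camera(k); np.savez(k+"1.npz",**{a:np.array(v) for a,v in c.items()})
    P=cloud(c); d=P-np.array([m[0],m[1],0]); cs,sn=np.cos(C[2]),np.sin(C[2])
    lx=d[...,0]*cs+d[...,1]*sn; ly=-d[...,0]*sn+d[...,1]*cs
    for z0 in np.arange(.086,.135,.008):
        mm=(abs(abs(lx)-.065)<.03)&(P[...,2]>=z0)&(P[...,2]<z0+.008)
        for sg in (1,-1):
            kk=mm&(ly*sg>.05)&(abs(ly)<.15)
            if kk.sum()>5: print(k,round(z0+.004,3),sg,kk.sum(),np.median(ly[kk]).round(4))
    if k=="side": cv2.imwrite("pics/s1.png",cv2.resize(c["color"][90:260,150:380],None,fx=3,fy=3))
    else: cv2.imwrite("pics/t1.png",cv2.resize(c["color"][160:320,150:300],None,fx=3,fy=3))
```

```text
t 3.85 pos [0.5586 0.1553 0.1921] rot [ 3.134e+00 -3.000e-03  1.769e+00] F [-1.3 -0.1  3.2] grip 0.0467
shift mm [ 2.  -0.4 -0.9] rotvec [ 0.007 -0.003  0.002]
top 0.09 1 245 0.0952
top 0.098 1 272 0.1052
top 0.098 -1 6 -0.1233
top 0.106 1 274 0.1161
top 0.106 -1 93 -0.1282
top 0.114 1 148 0.1225
top 0.114 -1 16 -0.1279
side 0.09 1 160 0.0957
side 0.098 1 170 0.1065
side 0.106 1 173 0.1171
side 0.106 -1 91 -0.1276
side 0.114 1 96 0.1239
```

View pics/s1.png

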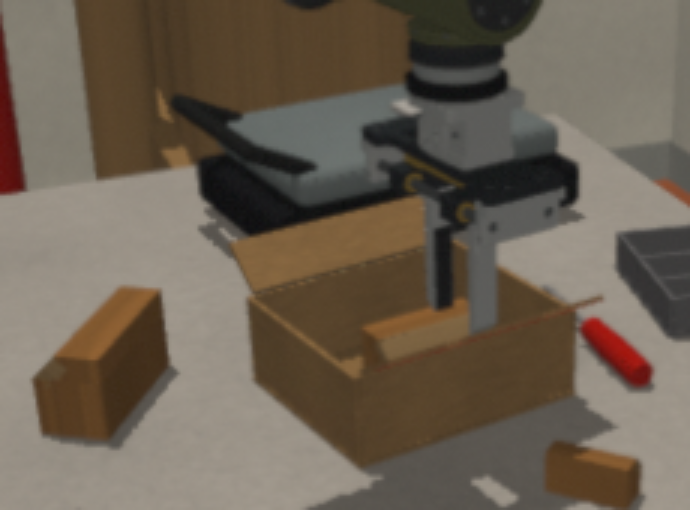

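View pics/t1.png

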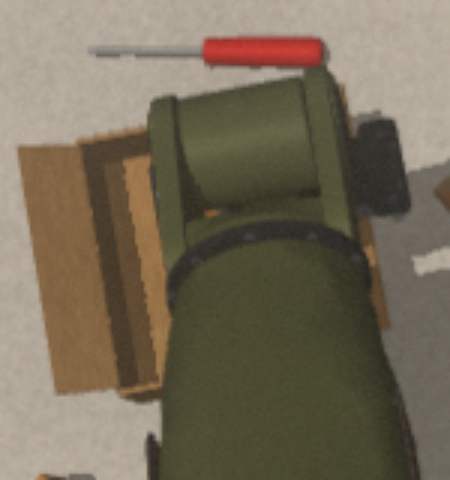

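Emit:
{"fn": "move_arm", "kwargs": {"rows": "30 0 0 0 0 0;30 0 -2 0 0 0"}}

```text
time_s: 4.2
ee_pos: [0.5466, 0.2152, 0.1938]
eef_rot: [3.135, -0.002, 1.768]
force: [-0.8, -0.3, 0.8]
grip_width: 0.0468
```

Emit:
{"fn": "move_arm", "kwargs": {"rows": "13 0 0 0 0 0;0 0 0 0 0 0;0 0 0 0 0 0", "grip": 1}}

```text
time_s: 4.58
ee_pos: [0.5435, 0.2296, 0.1931]
eef_rot: [3.136, -0.002, 1.771]
force: [0.9, -0.2, -0.4]
grip_width: 0.0737
```

Run:
```python
from h import *
B=np.load("fit.npz")["B"]
delta([B[0],B[1],.116],B[2])
c=camera("side");cv2.imwrite("pics/s2.png",cv2.resize(c["color"][90:260,150:380],None,fx=3,fy=3))
```

```text
t 4.58 pos [0.5435 0.2296 0.1931] rot [ 3.136e+00 -2.000e-03  1.771e+00] F [ 0.9 -0.2 -0.4] grip 0.0737
shift mm [-1.6 15.1 77.2] rotvec [ 0.006 -0.002  0.02 ]
```

View pics/s2.png

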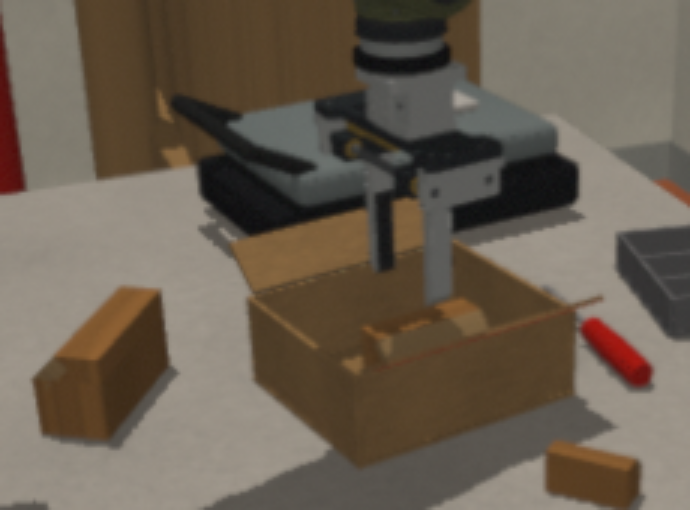

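Both flaps are folded outward: the left at crop (330,240) and the right seen edge-on at (590,300). Descending over the block.

Emit:
{"fn": "move_arm", "kwargs": {"rows": "-1 8 0 0 0 0.02;-1 8 0 0.006 0 0;0 0 0 0 0 0;0 0 25 0 0 0;0 0 25 0 0 0;0 0 18 0 0 0;0 0 0 0 0 0"}}

```text
time_s: 5.5
ee_pos: [0.562, 0.2289, 0.1235]
eef_rot: [3.141, -0.002, 1.747]
force: [-0.0, -0.5, -0.6]
grip_width: 0.094
```

Run:
```python
from h import *
B=np.load("fit.npz")["B"]
delta([B[0],B[1],.116],B[2])
```

```text
t 5.5 pos [0.562  0.2289 0.1235] rot [ 3.141e+00 -2.000e-03  1.747e+00] F [-0.  -0.5 -0.6] grip 0.094
shift mm [ 2.8 -2.5  7.5] rotvec [ 0.    -0.002 -0.005]
```

Emit:
{"fn": "move_arm", "kwargs": {"rows": "3 -2.5 4 0 0 0;0 0 3.5 0 0 0;0 0 0 0 0 0"}}

```text
time_s: 5.88
ee_pos: [0.5594, 0.232, 0.1175]
eef_rot: [3.138, -0.002, 1.747]
force: [0.0, 0.7, 0.8]
grip_width: 0.0939
```

Emit:
{"fn": "move_arm", "kwargs": {"rows": "0 0 0 0 0 0;0 0 0 0 0 0;0 0 0 0 0 0;0 0 0 0 0 0;0 0 0 0 0 0", "grip": -1, "newtons": 50}}

```text
time_s: 6.5
ee_pos: [0.5598, 0.232, 0.1183]
eef_rot: [3.137, -0.002, 1.747]
force: [-1.1, 2.1, 0.5]
grip_width: 0.0476
```

Run:
```python
from h import *
B=np.load("fit.npz")["B"]
delta([B[0],B[1],.116],B[2])
```

```text
t 6.5 pos [0.5598 0.232  0.1183] rot [ 3.137e+00 -2.000e-03  1.747e+00] F [-1.1  2.1  0.5] grip 0.0476
shift mm [-0.7 -0.9  2.3] rotvec [ 0.004 -0.002 -0.005]
```

Emit:
{"fn": "move_arm", "kwargs": {"rows": "0 0 0 0 0 0;0 0 0 0 0 0;0 0 0 0 0 0"}}

```text
time_s: 6.88
ee_pos: [0.5598, 0.2321, 0.1184]
eef_rot: [3.137, -0.003, 1.747]
force: [-0.3, 0.1, 1.0]
grip_width: 0.0435
```

Run:
```python
from h import *
c=camera("side");cv2.imwrite("pics/s3.png",cv2.resize(c["color"][120:230,200:350],None,fx=5,fy=5))
```

```text
(no output)
```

View pics/s3.png

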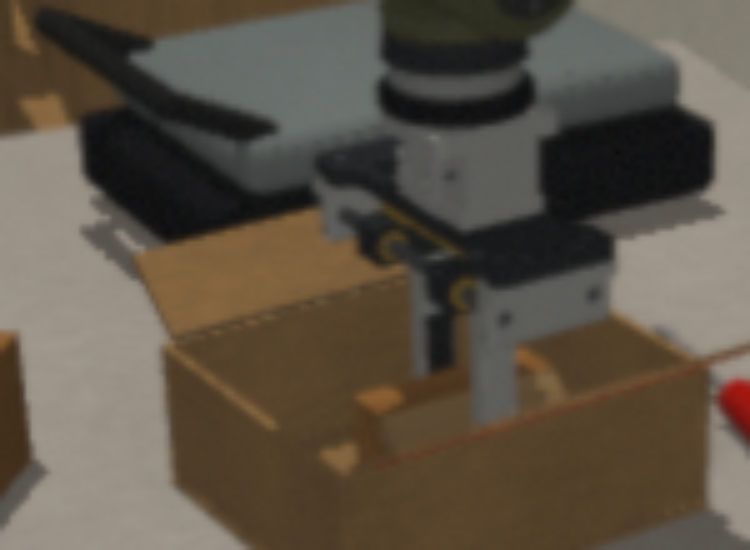

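Grip width reads 43.5 mm, so the block is held by its upright faces. Lifting.

Emit:
{"fn": "move_arm", "kwargs": {"rows": "0 0 -20 0 0 0;0 0 -35 0 0 0;0 0 -45 0 0 0;0 0 -45 0 0 0;0 0 -10 0 0 0"}}

```text
time_s: 7.55
ee_pos: [0.5584, 0.2312, 0.2815]
eef_rot: [3.138, -0.002, 1.747]
force: [-0.2, -0.3, -2.8]
grip_width: 0.0438
```

Run:
```python
from h import *
J=np.load("fit.npz")["J"]
cs,sn=np.cos(J[2]),np.sin(J[2])
t=J[:2]+[cs*0-sn*.010,sn*0+cs*.010]
print(t); delta([*t,.26],J[2])
c=camera("side");cv2.imwrite("pics/s4.png",cv2.resize(c["color"][60:230,150:380],None,fx=3.4,fy=3.4))
```

```text
[ 0.51922798 -0.26120156]
t 7.55 pos [0.5584 0.2312 0.2815] rot [ 3.138e+00 -2.000e-03  1.747e+00] F [-0.2 -0.3 -2.8] grip 0.0438
shift mm [-478.  -124.8   20. ] rotvec [ 1.000e-03 -4.000e-03  1.558e+00]
```

View pics/s4.png

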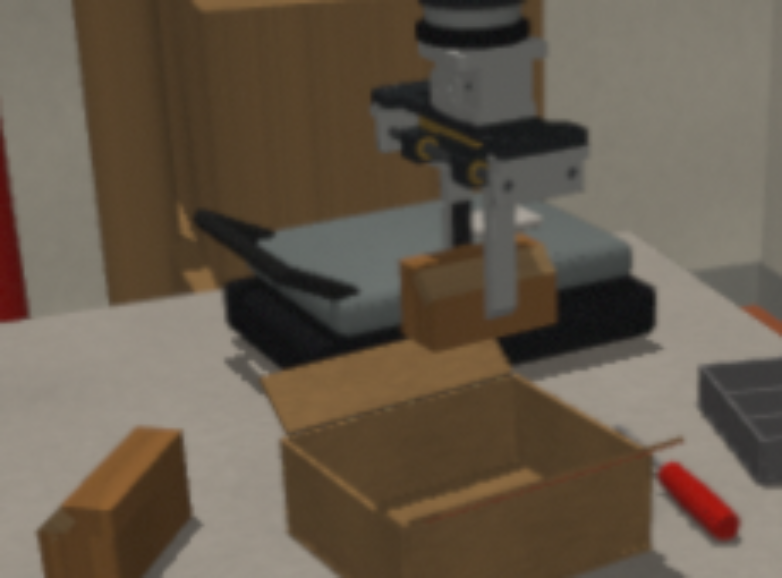

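Emit:
{"fn": "move_arm", "kwargs": {"rows": "-45 -12 0 0 0 0;-48 -12 0 0 0 0;-48 -12 0 0 0 0;-48 -12 0 0 0 0;-48 -12 0 0 0 0;-48 -12 0 0 0 0;-48 -12 0 0 0 0;-48 -12 0 0 0 0;-48 -12 0 0 0 0;-40 -12 0 0 0 0"}}

```text
time_s: 8.85
ee_pos: [0.5169, -0.2638, 0.2646]
eef_rot: [-3.123, -0.01, 1.751]
force: [0.8, 0.1, -2.5]
grip_width: 0.0436
```

Emit:
{"fn": "move_arm", "kwargs": {"rows": "0 0 0 0 0 0.16;0 0 0 0 0 0.16;0 0 0 0 0 0.16;0 0 0 0 0 0.16;0 0 0 0 0 0.16;0 0 0 0 0 0.16;0 0 0 0 0 0.16;0 0 0 0 0 0.16;0 0 0 0 0 0.16;0 0 0 0 0 0.1;0 0 0 0 0 0"}}

```text
time_s: 10.22
ee_pos: [0.5109, -0.2648, 0.2449]
eef_rot: [-3.113, 0.042, 0.157]
force: [-0.5, -0.2, -3.5]
grip_width: 0.0435
```

Run:
```python
from h import *
J=np.load("fit.npz")["J"]
cs,sn=np.cos(J[2]),np.sin(J[2])
t=J[:2]+[cs*0-sn*.010,sn*0+cs*.010]
delta([*t,.16],J[2])
```

```text
t 10.22 pos [ 0.5109 -0.2648  0.2449] rot [-3.113  0.042  0.157] F [-0.5 -0.2 -3.5] grip 0.0435
shift mm [12.3  0.2 84.5] rotvec [-0.03   0.042 -0.032]
```

Emit:
{"fn": "move_arm", "kwargs": {"rows": "6 0 20 -0.03 0.042 -0.032;6 0 20 0 0 0;0 0 20 0 0 0;0 0 0 0 0 0"}}

```text
time_s: 10.72
ee_pos: [0.521, -0.2615, 0.1798]
eef_rot: [-3.14, 0.002, 0.201]
force: [0.2, 0.5, -2.2]
grip_width: 0.0438
```

Run:
```python
from h import *
J=np.load("fit.npz")["J"]
cs,sn=np.cos(J[2]),np.sin(J[2])
t=J[:2]+[cs*0-sn*.010,sn*0+cs*.010]
delta([*t,.136],J[2])
for k in("top","side"):
    c=camera(k); np.savez(k+"2.npz",**{a:np.array(v) for a,v in c.items()})
    v=c["color"][150:330,300:530] if k=="top" else c["color"][240:410,260:470]
    cv2.imwrite(f"pics/{k}5.png",cv2.resize(v,None,fx=3.4,fy=3.4)[:600])
```

```text
t 10.72 pos [ 0.521  -0.2615  0.1798] rot [-3.14e+00  2.00e-03  2.01e-01] F [ 0.2  0.5 -2.2] grip 0.0438
shift mm [-1.5 -0.6 43.8] rotvec [-0.002  0.002  0.012]
```

View pics/side5.png

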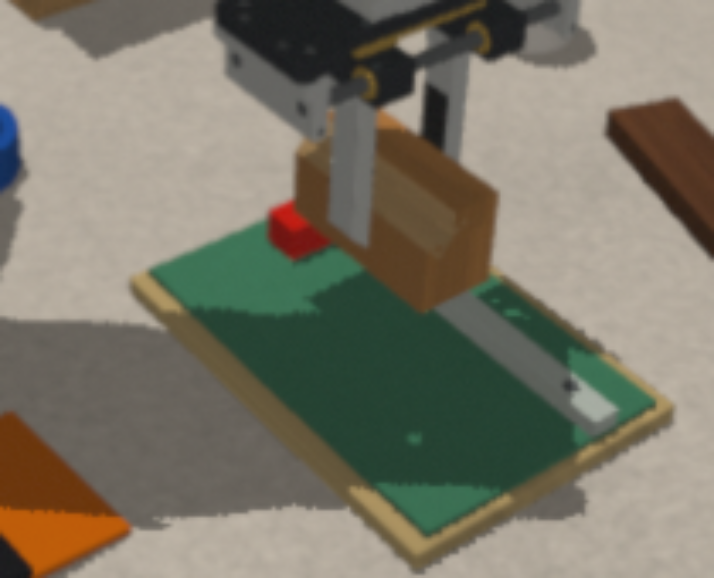

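View pics/top5.png

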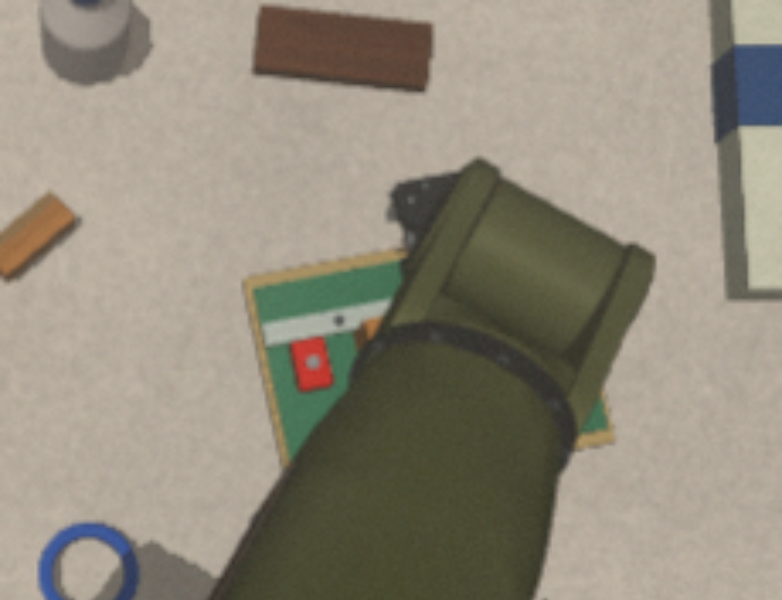

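```bash
cat > ov.py <<'E'
from h import *
import sys
def ov(npz,pos,yaw,ud,oy,out,roi,f):
    s=load(npz); img=cv2.resize(s["color"],None,fx=f,fy=f,interpolation=cv2.INTER_CUBIC)
    cs,sn=np.cos(yaw),np.sin(yaw)
    sec=[(.022,0),(.022,.054),(-.006,.054),(-.022,.038),(-.022,0)]
    for y in (-.05,.05):
        W=[(pos[0]+cs*x-sn*(y+oy),pos[1]+sn*x+cs*(y+oy),pos[2]-ud+z) for x,z in sec]
        q=(proj(s,W)+.5)*f-.5
        cv2.polylines(img,[np.round(q*8).astype(int).reshape(-1,1,2)],True,(255,255,0),1,cv2.LINE_AA,3)
    x0,y0,x1,y1=[int(v*f) for v in roi]; cv2.imwrite(out,img[y0:y1,x0:x1])
E
python3 - <<'E'
from ov import *
o=sensors.get_obs()
ov("side2.npz",o["ee_pos"],o["eef_rot"][2],.1134,0,"pics/ov2.png",(320,260,430,345),7)
E
```

```text
(no output)
```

View pics/ov2.png

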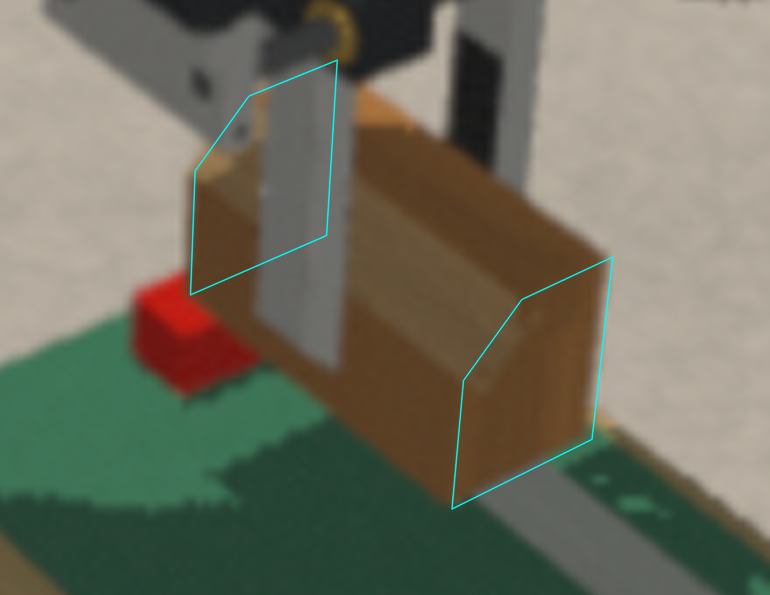

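Emit:
{"fn": "move_arm", "kwargs": {"rows": "-2 -0.5 20 0 0 0.012;0 0 20 0 0 0;0 0 0 0 0 0;0 0 3 0 0 0;0 0 0 0 0 0"}}

```text
time_s: 11.45
ee_pos: [0.5211, -0.263, 0.1433]
eef_rot: [3.136, -0.006, 0.19]
force: [-0.5, 0.4, -3.3]
grip_width: 0.0439
```

Run:
```python
from h import *
J=np.load("fit.npz")["J"]
cs,sn=np.cos(J[2]),np.sin(J[2])
t=J[:2]+[cs*0-sn*.025,sn*0+cs*.025]
delta([*t,.1312],J[2])
```

```text
t 11.45 pos [ 0.5211 -0.263   0.1433] rot [ 3.136 -0.006  0.19 ] F [-0.5  0.4 -3.3] grip 0.0439
shift mm [ -1.5 -17.1  12. ] rotvec [ 0.005 -0.006  0.002]
```

Emit:
{"fn": "move_arm", "kwargs": {"rows": "-1.5 0 6 0.005 -0.006 0;0 0 5 0 0 0;0 0 0 0 0 0"}}

```text
time_s: 11.82
ee_pos: [0.5198, -0.2634, 0.1325]
eef_rot: [3.141, -0.0, 0.19]
force: [-0.2, 0.6, -1.7]
grip_width: 0.0439
```

Run:
```python
from h import *
J=np.load("fit.npz")["J"]
cs,sn=np.cos(J[2]),np.sin(J[2])
t=J[:2]+[cs*0-sn*.025,sn*0+cs*.025]
delta([*t,.1309],J[2])
```

```text
t 11.82 pos [ 0.5198 -0.2634  0.1325] rot [ 3.141 -0.     0.19 ] F [-0.2  0.6 -1.7] grip 0.0439
shift mm [ -0.1 -17.3   1.5] rotvec [ 0.001 -0.     0.002]
```

Emit:
{"fn": "move_arm", "kwargs": {"rows": "0 -6 0 0 0 0;0 -6 0 0 0 0;0 -3 0 0 0 0;0 0 0 0 0 0"}}

```text
time_s: 12.32
ee_pos: [0.5168, -0.2473, 0.1326]
eef_rot: [3.141, -0.0, 0.191]
force: [-0.4, -0.4, -2.3]
grip_width: 0.0437
```

Emit:
{"fn": "move_arm", "kwargs": {"rows": "0 -2 0 0 0 0;0 -2 0 0 0 0"}}

```text
time_s: 12.58
ee_pos: [0.5163, -0.2452, 0.1333]
eef_rot: [3.136, -0.002, 0.191]
force: [-1.0, -17.6, -5.3]
grip_width: 0.0437
```

Run:
```python
from h import *
J=np.load("fit.npz")["J"]
cs,sn=np.cos(J[2]),np.sin(J[2])
t=J[:2]+[cs*.008-sn*.025,sn*.008+cs*.025]
delta([*t,.1309],J[2])
```

```text
t 12.57 pos [ 0.5163 -0.2452  0.1333] rot [ 3.136e+00 -2.000e-03  1.910e-01] F [ -1.  -17.6  -5.3] grip 0.0437
shift mm [7.9 1.3 2.4] rotvec [ 0.006 -0.002  0.002]
```

Emit:
{"fn": "move_arm", "kwargs": {"rows": "0 0.3 1 0.005 0 0;3 0 1 0 0 0;3 0 0 0 0 0;0 0 0 0 0 0"}}

```text
time_s: 13.08
ee_pos: [0.5228, -0.2446, 0.1313]
eef_rot: [3.14, -0.002, 0.19]
force: [0.5, -0.3, -2.0]
grip_width: 0.0436
```

Emit:
{"fn": "move_arm", "kwargs": {"rows": "1.5 0 0 0 0 0;1.5 0 0 0 0 0"}}

```text
time_s: 13.32
ee_pos: [0.525, -0.2442, 0.1312]
eef_rot: [3.141, 0.001, 0.19]
force: [-14.0, -3.3, 5.9]
grip_width: 0.0435
```

Run:
```python
from h import *
J=np.load("fit.npz")["J"]
cs,sn=np.cos(J[2]),np.sin(J[2])
t=J[:2]+[cs*.008-sn*.025,sn*.008+cs*.025]
delta([*t,.1294],J[2])
o=sensors.get_obs(); print(R.from_euler('xyz',o["eef_rot"]).inv().apply(o["force"]).round(1))
```

```text
t 13.32 pos [ 0.525  -0.2442  0.1312] rot [3.141e+00 1.000e-03 1.900e-01] F [-14.   -3.3   5.9] grip 0.0435
shift mm [-0.8  0.7  1.8] rotvec [0.001 0.001 0.002]
[-14.4   0.6  -5.9]
```

Emit:
{"fn": "move_arm", "kwargs": {"rows": "0 -0.8 0.5 0 0 0;0.5 -0.5 1 0 0 0"}}

```text
time_s: 13.58
ee_pos: [0.525, -0.244, 0.1305]
eef_rot: [3.139, 0.002, 0.19]
force: [-6.0, -3.9, 2.3]
grip_width: 0.0439
```

Emit:
{"fn": "move_arm", "kwargs": {"rows": "0.8 -0.5 1.2 0 0 0"}}

```text
time_s: 13.7
ee_pos: [0.5252, -0.2439, 0.1296]
eef_rot: [3.138, 0.003, 0.19]
force: [-8.8, -4.6, 4.2]
grip_width: 0.044
```

```bash
cat > st.py <<'E'
from h import *
J=np.load("fit.npz")["J"]
cs,sn=np.cos(J[2]),np.sin(J[2])
t=J[:2]+[cs*.008-sn*.025,sn*.008+cs*.025]
delta([*t,.1294],J[2])
o=sensors.get_obs(); print("tool F",R.from_euler('xyz',o["eef_rot"]).inv().apply(o["force"]).round(1))
E
python3 st.py
```

```text
t 13.7 pos [ 0.5252 -0.2439  0.1296] rot [3.138e+00 3.000e-03 1.900e-01] F [-8.8 -4.6  4.2] grip 0.044
shift mm [-1.1  0.9  0.2] rotvec [0.003 0.003 0.001]
tool F [-9.5  2.9 -4.1]
```

Emit:
{"fn": "move_arm", "kwargs": {"rows": "1 -0.5 1.5 0.003 0.003 0"}}

```text
time_s: 13.82
ee_pos: [0.5252, -0.2441, 0.1293]
eef_rot: [3.141, 0.003, 0.19]
force: [-23.2, -4.0, 28.4]
grip_width: 0.0436
```

Emit:
{"fn": "move_arm", "kwargs": {"rows": "1 -0.5 1.5 0 0 0"}}

```text
time_s: 13.95
ee_pos: [0.5254, -0.2441, 0.1294]
eef_rot: [3.14, 0.005, 0.189]
force: [-16.6, 1.0, 21.2]
grip_width: 0.0439
```

```bash
python3 st.py
python3 - <<'E'
from ov import *
for k in("top","side"):
    c=camera(k); np.savez(k+"3.npz",**{a:np.array(v) for a,v in c.items()})
o=sensors.get_obs()
ov("side3.npz",o["ee_pos"],o["eef_rot"][2],.1134,0,"pics/ov3.png",(320,270,430,355),7)
E
```

```text
t 13.95 pos [ 0.5254 -0.2441  0.1294] rot [3.14  0.005 0.189] F [-16.6   1.   21.2] grip 0.0439
shift mm [-1.2  0.7  0. ] rotvec [0.001 0.005 0.001]
tool F [-16.2  -4.1 -21.1]
```

View pics/ov3.png

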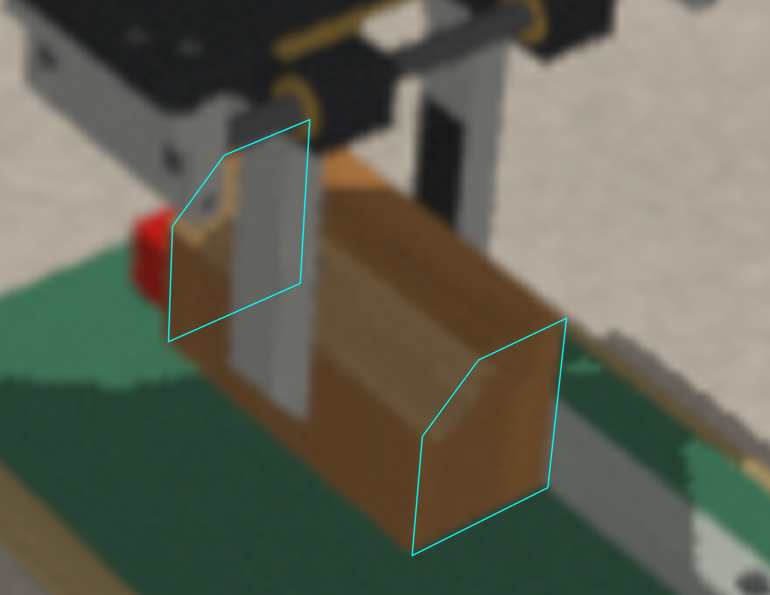

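The block sits on the bed and the fence, but contact with the stop looks marginal: it may be about 0.5 mm short. I'll lift slightly, press to the stop again and reseat.

Emit:
{"fn": "move_arm", "kwargs": {"rows": "-0.3 0 -1 0 -0.004 0;-0.3 -1 -0.5 0 0 0;0 -1.5 0 0 0 0;0 -1.5 0 0 0 0"}}

```text
time_s: 14.55
ee_pos: [0.5246, -0.2432, 0.1317]
eef_rot: [3.132, 0.007, 0.189]
force: [-0.3, -12.0, -3.4]
grip_width: 0.0434
```

```bash
python3 st.py
```

```text
t 14.55 pos [ 0.5246 -0.2432  0.1317] rot [3.132 0.007 0.189] F [ -0.3 -12.   -3.4] grip 0.0434
shift mm [-0.6  1.6  2.3] rotvec [0.01  0.007 0.001]
tool F [-2.5 11.7  3.6]
```

Emit:
{"fn": "move_arm", "kwargs": {"rows": "0.7 -0.6 1 0.01 0.007 0;0.7 -0.6 0.8 0.003 0.003 0"}}

```text
time_s: 14.8
ee_pos: [0.5248, -0.2442, 0.1305]
eef_rot: [3.141, -0.001, 0.189]
force: [-12.3, -6.3, 6.9]
grip_width: 0.0436
```

```bash
python3 st.py
```

```text
t 14.8 pos [ 0.5248 -0.2442  0.1305] rot [ 3.141e+00 -1.000e-03  1.890e-01] F [-12.3  -6.3   6.9] grip 0.0436
shift mm [-0.6  0.6  1.1] rotvec [ 0.    -0.001  0.001]
tool F [-13.2   3.9  -6.9]
```

The 1 mm change came from a tool tilt of 0.009 rad, and contact with the stop is real (3.9 N on it). Now the seating diagonal push.

Emit:
{"fn": "move_arm", "kwargs": {"rows": "0.8 -0.9 1.2 0 0 0;1.2 -0.9 1.5 0 0 0;1.8 -0.9 2.2 0 0 0"}}

```text
time_s: 15.18
ee_pos: [0.5255, -0.2438, 0.1292]
eef_rot: [3.138, 0.006, 0.189]
force: [-33.3, -2.2, 40.2]
grip_width: 0.044
```

```bash
python3 st.py
```

```text
t 15.18 pos [ 0.5255 -0.2438  0.1292] rot [3.138 0.006 0.189] F [-33.3  -2.2  40.2] grip 0.044
shift mm [-1.4  0.9 -0.2] rotvec [0.003 0.006 0.001]
tool F [-33.4  -4.  -40. ]
```

Emit:
{"fn": "move_arm", "kwargs": {"rows": "1.5 -0.3 1.6 0.002 -0.002 0"}}

```text
time_s: 15.3
ee_pos: [0.5259, -0.2439, 0.1293]
eef_rot: [3.14, 0.011, 0.189]
force: [-19.5, 1.1, 21.3]
grip_width: 0.0435
```

```bash
python3 st.py
python3 - <<'E'
from ov import *
for k in("top","side"):
    c=camera(k); np.savez(k+"4.npz",**{a:np.array(v) for a,v in c.items()})
    cv2.imwrite(f"pics/{k}full.png",c["color"])
for i in range(8): camera("top")
o=sensors.get_obs()
ov("side4.npz",o["ee_pos"],o["eef_rot"][2],.1134,0,"pics/ov4.png",(320,270,430,355),7)
E
python3 st.py
```

```text
t 15.3 pos [ 0.5259 -0.2439  0.1293] rot [3.14  0.011 0.189] F [-19.5   1.1  21.3] grip 0.0435
shift mm [-1.8  0.7 -0.1] rotvec [0.001 0.011 0.001]
tool F [-19.2  -4.7 -21.1]
t 15.8 pos [ 0.5259 -0.2439  0.1293] rot [3.14  0.011 0.189] F [-21.8  -1.1  24.9] grip 0.0434
shift mm [-1.8  0.8 -0.1] rotvec [0.002 0.011 0.001]
tool F [-21.9  -3.  -24.7]
```

View pics/ov4.png

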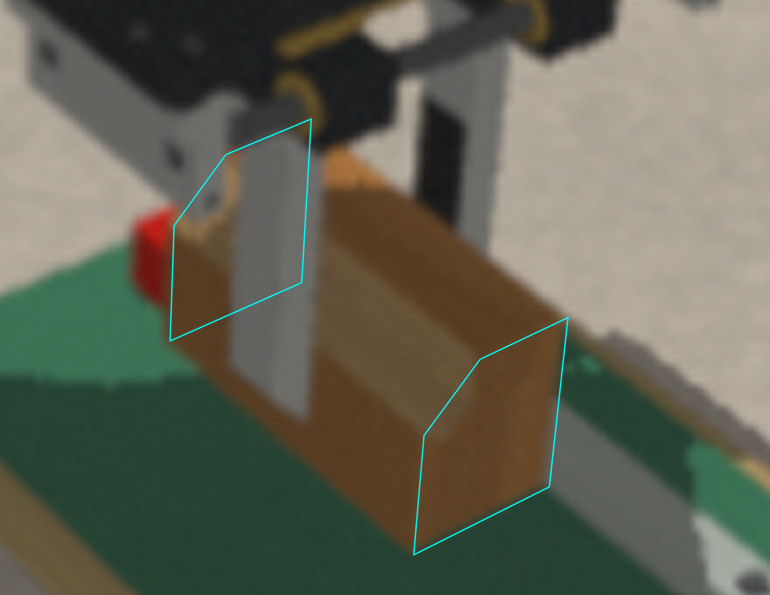

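View pics/sidefull.png

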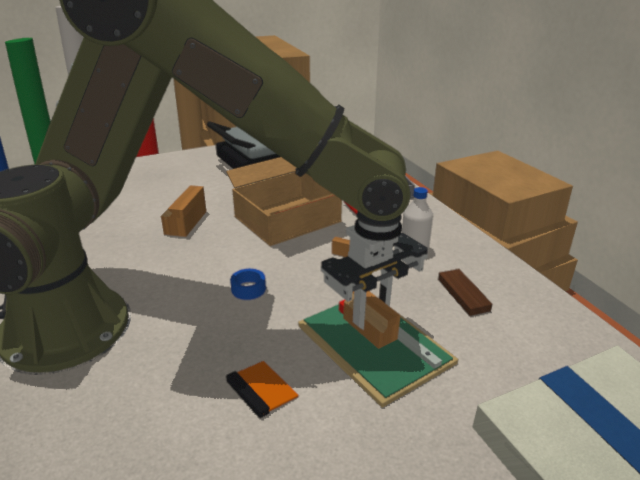

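View pics/topfull.png

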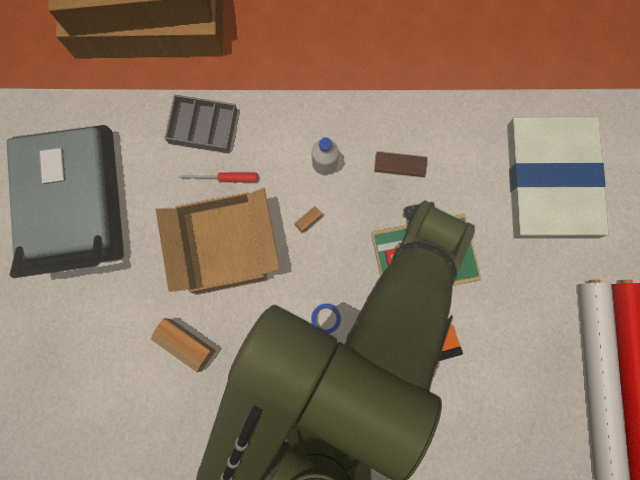

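Emit:
{"fn": "move_arm", "kwargs": {"rows": "-0.3 -1 1.8 0.001 0.011 0;0.6 -0.8 2 0 0.004 0"}}

```text
time_s: 16.05
ee_pos: [0.5247, -0.2439, 0.1292]
eef_rot: [3.138, -0.001, 0.19]
force: [-18.4, -2.6, 29.2]
grip_width: 0.0437
```

```bash
python3 st.py
```

```text
t 16.05 pos [ 0.5247 -0.2439  0.1292] rot [ 3.138e+00 -1.000e-03  1.900e-01] F [-18.4  -2.6  29.2] grip 0.0437
shift mm [-0.6  1.  -0.2] rotvec [ 0.004 -0.001  0.001]
tool F [-18.5  -0.8 -29.2]
```

Emit:
{"fn": "move_arm", "kwargs": {"rows": "1.5 -0.7 1.9 0.003 0.006 0"}}

```text
time_s: 16.18
ee_pos: [0.5246, -0.2441, 0.1292]
eef_rot: [3.14, -0.003, 0.191]
force: [-28.9, -6.6, 32.8]
grip_width: 0.0437
```

```bash
python3 st.py
python3 - <<'E'
from h import *
for i in range(10): camera("top")
E
python3 st.py
```

```text
t 16.18 pos [ 0.5246 -0.2441  0.1292] rot [ 3.14e+00 -3.00e-03  1.91e-01] F [-28.9  -6.6  32.8] grip 0.0437
shift mm [-0.5  0.8 -0.2] rotvec [ 0.002 -0.003  0.002]
tool F [-29.6   1.1 -32.9]
t 16.68 pos [ 0.5246 -0.2441  0.1292] rot [ 3.14e+00 -3.00e-03  1.90e-01] F [-24.9  -5.1  30.3] grip 0.0434
shift mm [-0.5  0.8 -0.2] rotvec [ 0.002 -0.003  0.002]
tool F [-25.3   0.3 -30.4]
```

Run:
```python
from h import *
C=np.load("fit.npz")["C"]
n=np.array([-np.sin(C[2]),np.cos(C[2])]); m=C[:2]+.0018*n
c=load("top4.npz"); P=cloud(c); d=P-np.array([*m,0]); cs,sn=np.cos(C[2]),np.sin(C[2])
lx=d[...,0]*cs+d[...,1]*sn; ly=-d[...,0]*sn+d[...,1]*cs
for sg in (1,-1):
    k=(abs(lx)<.07)&(ly*sg>.09)&(ly*sg<.125)&(P[...,2]>.08)
    a=np.polyfit(ly[k]*sg,P[...,2][k],1)[0]; print(sg,k.sum(),"angle",np.pi-np.arctan(a))
print(sensors.get_obs()["force"].round(1)); ctrl.hand_in()
```

```text
1 1039 angle 2.487027064189133
-1 830 angle 2.610825991380164
[-24.9  -5.1  30.3]
the job is handed in; nothing more can be done
```

I opened both flaps, took the middle-sized block out of the carton and seated it in the jig. I handed in at about 16.7 s with the arm still gripping and pushing.

**Last checks:**
- **Flaps:** they measured about 2.49 rad (left) and 2.61 rad (right) in the depth image. Folded fully outward is 2.6.
- **Push:** in tool axes it was about 25 N back against the fence and 30 N down onto the bed, steady over the last 0.5 s. An earlier stage of the push peaked at about 33 N back and 40 N down.
- **Seating:** the tool was level to about 0.003 rad and the block had not slipped in the grip. The side-view overlay put the block on the bed, back to the fence and end at the stop, but I took it before the last two adjustments of the push.
- **Other things:** the bystanders I could see in the last pictures were where they started. The arm partly hid the squeegee from above.

**One disagreement:** contact with the stop was clear before the final press, at 12–18 N. While the block is held down, bed friction takes most of the sideways load and only about 0–1 N shows. The tool position, corrected for tilt, agrees with the earlier contact to about 0.2 mm.

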